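# Send the failed module through the flap of the reject box

## Task

Without picking it up, put the failed power module (red dot) that lies on the feed shelf into the reject box: line it up with the mouth, then push it steadily along the shelf with the fingertips, never knocking it, so that its nose swings the red flap inward, until it tips off the end of the sill and slides down inside. Then draw the fingers back out so that the flap falls fully shut behind it. Leave the passed module (green dot), the screwdriver, the solder spool and the flux jar where they are.

Things in the scene. Friction and masses are not known exactly. Their poses are not given: they have to be found in the camera images.
- reject_box: Fixed galvanised-steel reject box with a feed shelf on its front. Origin on the bench (z = 0) under the middle of the mouth; x points level into the box (the pushing direction), y to the left when looking in, z up. Body 270 mm deep (x 0 to 270), 200 mm wide, top 218 mm above the bench, with a shut clear lid.
- shelf_end (a point): Middle of the feed shelf's open near end, on its top face; axes as the box. The shelf is flat, 100 mm above the bench, 200 mm long to the mouth and 170 mm wide. It has no lips on its first 125 mm; then 18 mm high, 3 mm thick guides on both sides converge from 170 mm apart to the mouth's 100 mm, and run on straight 40 mm inside.
- sill (a point): Middle of the mouth at shelf height (100 mm above the bench); axes as the box. The mouth is an upright opening in the box front, 100 mm wide and clear up to 72 mm above this point; the sheet front goes on above it to the box's top.
- sill_end (a point): Middle of the sill's inner end, 40 mm inside the mouth, level with the shelf; axes as the box. From here a plain steel chute falls at 56 degrees to the box's floor: a module tips once its middle is past this point and then slides down by itself.
- flap (a joint): Angle of the red plastic flap that closes the mouth, rad: 0 hangs shut, grows as its lower edge swings into the box, stop at 1.4. 94 mm wide, 69 mm tall, 3 mm thick, 40 g; hinged along its top, 172 mm above the bench and 6 mm inside the mouth. Hangs freely by its own weight, opens inward only; lower edge 3 mm above the sill.
- failed_module_centre (a point): Centre (half-way up) of the failed power module: finned aluminium brick 100 mm long (its x), 62 mm wide (its y), 28 mm high, 0.2 to 0.4 kg, white label with a red dot on top. It lies flat on the shelf, length roughly along the box's x, up to 30 mm off the middle line and turned up to 0.3 rad; friction on the steel about 0.6.
- passed_module_centre (a point): Centre (half-way up) of the passed power module, same size, with a green dot, lying on the blue mat on the bench. To be left alone.
- screwdriver: Yellow-handled screwdriver 160 mm long, lying on the blue mat; origin under the middle of its length, x towards its tip. To be left alone.
- solder_spool: Steel-grey solder spool standing on the bench, 56 mm across, 50 mm high; origin at the centre of its underside. To be left alone.
- flux_jar: White jar with a green lid standing on the bench, 51 mm across, 48 mm high; origin at the centre of its underside. To be left alone.
Things that resemble listed ones, but are neither listed nor needed, are in the scene too. What is shaped like the part that bears failed_module_centre but purple or yellow is not meant.

How it is judged (in metres and radians):
On the way, in this order (a step that is already met when the one before it is completed fails the run):
1. the failed module, flat on the sill and lined up with the mouth (within 0.3 rad), has its nose through the mouth and holds the flap open (value of joint flap above 0.3 rad and x of failed_module_centre in the frame of reject_box above -0.045 m and angle between failed_module_centre's own z axis and vertical below 0.2 rad and z of failed_module_centre in the frame of reject_box above 0.105 m and angle between the x axis of failed_module_centre and the x axis of reject_box, either way round below 0.3 rad).
2. the failed module has gone off the sill, down inside the box (x of failed_module_centre in the frame of reject_box above 0.06 m and z of failed_module_centre in the frame of reject_box below 0.085 m), for 0.1 s.
At the end, for the whole second after the job is handed in: The failed module lies at rest down inside the box (its centre more than 60 mm behind the mouth and below 85 mm above the bench) and the flap hangs shut (within 0.06 rad) (all of step 2 and x of failed_module_centre in the frame of reject_box below 0.27 m and linear speed of failed_module below 0.02 m/s and value of joint flap below 0.06 rad); the robot touches nothing.
It fails at once if the failed module is lifted (its centre more than 20 mm above its height on the shelf) (z of failed_module_centre in the frame of reject_box above 0.134 m).
It fails at once if the failed module is knocked along the shelf or through the mouth (faster than 0.5 m/s while at shelf height) (linear speed of failed_module above 0.5 m/s and z of failed_module_centre in the frame of reject_box above 0.108 m).
It fails at once if the passed module is moved by more than 15 mm (distance of passed_module_centre from where it was at the start of the episode above 0.015 m).
It fails at once if the screwdriver, the solder spool or the flux jar is moved by more than 15 mm (distance of any of screwdriver, solder_spool, flux_jar from where it was at the start of the episode above 0.015 m).
It also fails if it takes over 58 s, if anything falls off the work surface, if the arm or the gripper's body presses on something with over 40 N, if the wrist force passes 120 N, or if a joint passes its speed limit or range.

## Robot

A 6-joint arm with a two-finger parallel gripper is mounted at the origin on the work surface. World frame = base frame: x ahead of the robot, y to its left, z up, the work surface at z = 0. Lengths are in m, angles in degrees, forces in N, time in s.
With the tool pointing down it reaches from about 0.325 to 0.85 m from the base axis. Payload 15.5 kg.
Tool frame: the origin (TCP) lies at the very end of the fingers, on their centre line; the grasp point (between the pads) lies arm.grip_depth behind it (arm.grip_depth is the distance from the TCP to the grasp point, in m); z points along the fingers, y is the direction in which the jaws open and shut (so a half turn about z gives the same grasp; the last joint's range is limited). The gripper opens to 91 mm and grips with 3 to 60 N. Pads are 32 mm wide; open, the fingers measure 118 mm over their backs; the gripper's body (76 mm by 178 mm) begins 60 mm behind the grasp point.
Start: joints at [68.039, 28.281, 77.091, -0, 74.628, -5.472], TCP at [0.177, 0.599, 0.214] pointing down, gripper open.
Joint ranges: [-166.48, 166.48], [-47.26, 123.95], [12.59, 153.08], [-70.14, 250.14], [6.76, 159.57], [-176.63, 176.63]. Speed limits (degrees/s): [108.29, 108.29, 147.25, 172.46, 172.46, 172.46].

## Interface

Orientations are given as a 3x3 rotation matrix whose columns are the frame's x, y, z axes.
In Python, from rig import arm gives the robot as it stands. Calls block until the motion is done:
- arm.move_to(position, orientation): joint-space move of the TCP to a pose.
- arm.move_l(position, orientation=None, feed=0.15): straight line of the TCP; orientation=None keeps the orientation; feed is the mean speed in m/s.
- arm.move_joints(angles): joint-space move.
- arm.grip(opening): finger opening in m; the grip force is fixed at half the most; returns when the fingers have stopped.
- arm.sleep(seconds).
- arm.solve_ik(position, orientation): joint angles nearest the present ones, or None.
- arm.snapshot(name): name is "scene" or "side" or "wrist"; returns the picture (480x640x3 uint8, red, green, blue); there is no depth.
- arm.get_calibration(name): a dict with "intrinsics" (3x3 intrinsics, pixels), "k1" (the pictures are not rectified: a ray, as slopes to the right and down, at radius r is drawn at 1 + k1 r^2 times it, then the intrinsics apply), "cam_to_world" (4x4, takes a point from camera to world coordinates). Camera axes: x right, y down, z forward; pixel columns grow to the right and rows downward; lengths in m; the calibration is good to about 2 mm. A picture is of the moment at which its call begins: read the wrist's pose just before it. get_calibration takes no time and is no camera call; for the wrist camera it gives the pose at the moment of the call.
A pose or a line that the arm cannot do raises arm.Unreachable and nothing moves.
- arm.sign_off(): hands the job in, once; it reports no verdict.
Readings, each from a call of its own:
- arm.current_t(): time.
- arm.current_joint_positions(): joint angles.
- arm.current_dq(): joint speeds.
- arm.current_tau(): joint torques, N m.
- arm.current_ee_pos(): TCP position.
- arm.current_tool_rot(): TCP orientation.
- arm.current_force(): force on the tool from outside, world axes, zero at the start.
- arm.current_torque(): the same for the moment, N m.
- arm.current_width(): finger opening in m.
Only numpy, scipy, OpenCV 4.12 (cv2) and the standard library are available. Lean on these libraries where they do the work, as an engineer would, in place of code of your own. Each camera call takes 0.05 s, during which the arm holds its last target.

## Working session

There is one attempt and no reset: what is moved stays moved. The work goes in short steps, each a Python script; the robot and the scene stay as the last script left them, time stands still between calls to the robot, and variables do not carry over. Pictures are saved under pics/ and viewed, and the job is handed in when it is done.

```bash
ls; mkdir -p pics; python3 - <<'E'
from rig import arm
import cv2
for n in ["scene","side","wrist"]:
    im=arm.snapshot(n); cv2.imwrite(f"pics/{n}0.png",im[:,:,::-1])
    c=arm.get_calibration(n); print(n,c)
print(arm.current_t(),arm.grip_depth,arm.current_tool_rot())
E
```

```text
pics
scene {'intrinsics': array([[577.84616888,   0.        , 324.80870841],
       [  0.        , 577.84616888, 243.10011067],
       [  0.        ,   0.        ,   1.        ]]), 'k1': -0.03410160165158238, 'cam_to_world': array([[-0.96584658, -0.19044362,  0.17570318,  0.3561397 ],
       [-0.25905857,  0.69562118, -0.6700745 ,  0.6204163 ],
       [ 0.00538856, -0.69270658, -0.72119939,  0.99336589],
       [ 0.        ,  0.        ,  0.        ,  1.        ]])}
side {'intrinsics': array([[507.13896265,   0.        , 307.97852014],
       [  0.        , 507.13896265, 233.99198434],
       [  0.        ,   0.        ,   1.        ]]), 'k1': -0.041388153134708304, 'cam_to_world': array([[ 0.99700075, -0.02976067,  0.07144098,  0.48772244],
       [-0.07519833, -0.59074628,  0.80334553, -0.87822626],
       [ 0.01829539, -0.80630834, -0.59121243,  0.63695453],
       [ 0.        ,  0.        ,  0.        ,  1.        ]])}
wrist {'intrinsics': array([[411.81780951,   0.        , 321.09095794],
       [  0.        , 411.81780951, 235.36227975],
       [  0.        ,   0.        ,   1.        ]]), 'k1': -0.039027807893530025, 'cam_to_world': array([[ 2.83198786e-01,  9.20744197e-01,  2.68381391e-01,
         1.01756940e-01],
       [ 9.59060893e-01, -2.71648618e-01, -8.00576815e-02,
         6.20822039e-01],
       [-8.07211727e-04,  2.80066334e-01, -9.59980311e-01,
         3.85489476e-01],
       [ 0.00000000e+00,  0.00000000e+00,  0.00000000e+00,
         1.00000000e+00]])}
0.15 0.0188 [[-9.58868097e-01  2.83851834e-01 -3.28538749e-04]
 [ 2.83852014e-01  9.58867736e-01 -8.35601184e-04]
 [ 7.78382783e-05 -8.94487703e-04 -9.99999597e-01]]
```

View pics/scene0.png

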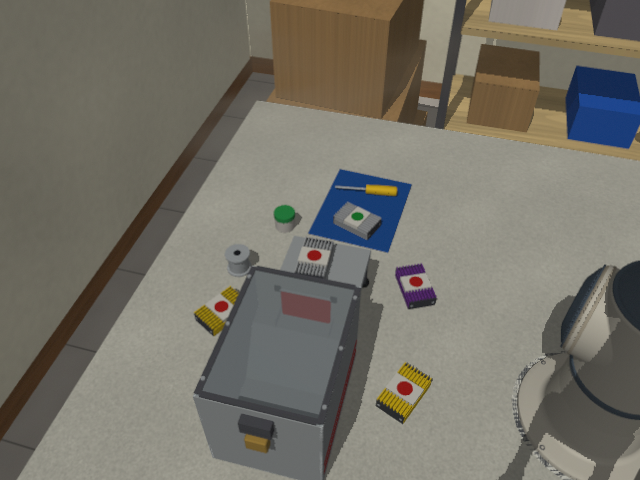

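View pics/side0.png

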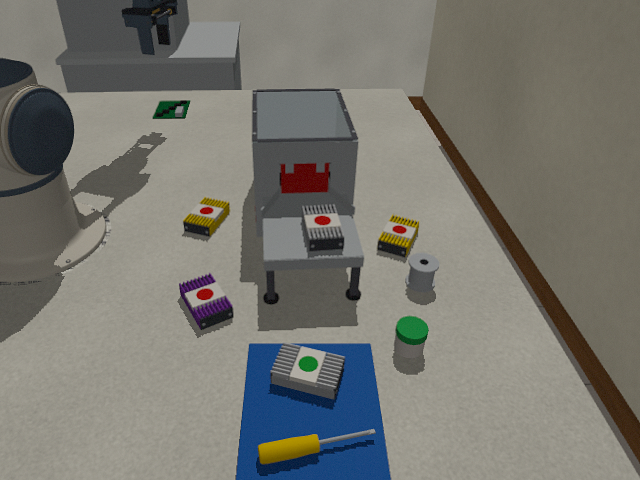

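View pics/wrist0.png

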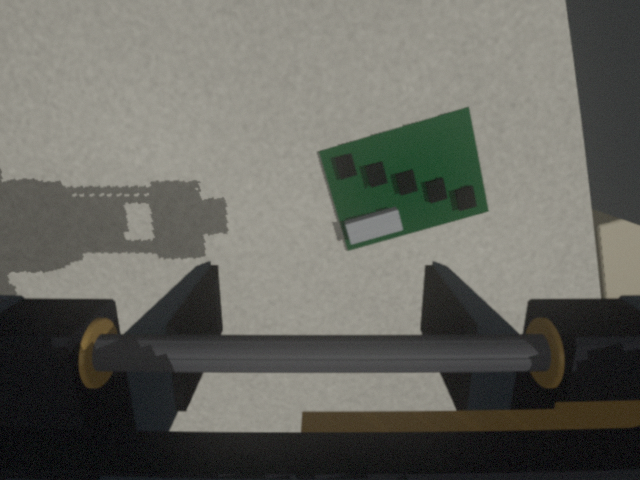

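Candidates in the side picture: grey with red dot on the shelf (322,225), which fits. Not meant are yellow (207,212), yellow (400,232), purple (205,295) and grey with green dot on the mat (308,365). I'll check the choice in close crops.

```bash
python3 - <<'E'
import cv2
im=cv2.imread("pics/side0.png"); cv2.imwrite("pics/side0c.png",cv2.resize(im[140:300,240:400],None,fx=4.0,fy=3.75,interpolation=cv2.INTER_CUBIC)[:600])
im=cv2.imread("pics/scene0.png"); cv2.imwrite("pics/scene0c.png",cv2.resize(im[225:325,255:385],None,fx=6,fy=6,interpolation=cv2.INTER_CUBIC))
E
```

```text
(no output)
```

View pics/side0c.png

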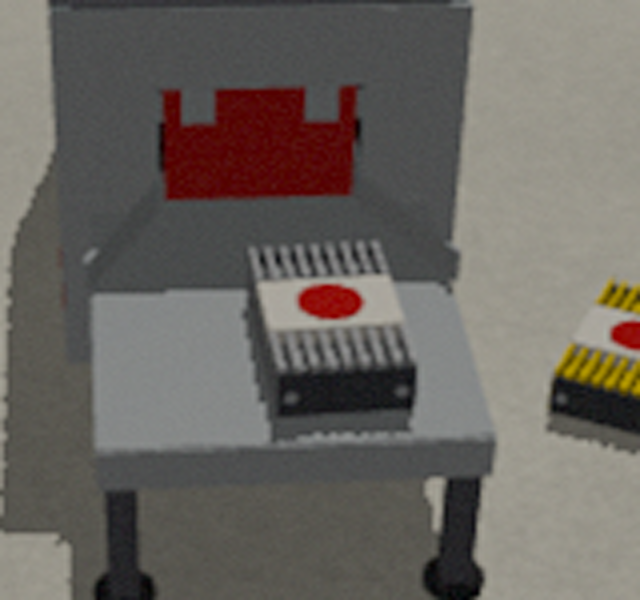

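View pics/scene0c.png

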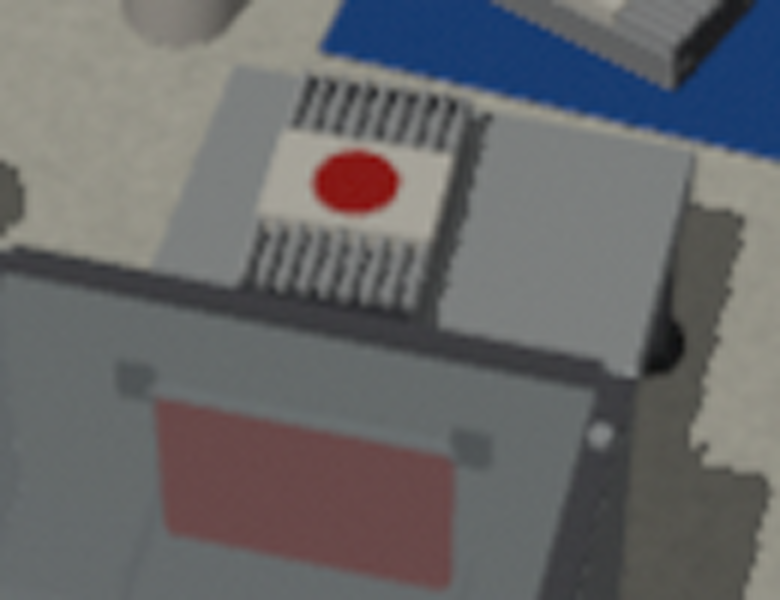

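```bash
cat > h.py <<'E'
import numpy as np, cv2
from rig import arm
def ray(cal,px):
    K=cal["intrinsics"];d=np.array([(px[0]-K[0,2])/K[0,0],(px[1]-K[1,2])/K[1,1]])
    u=d.copy()
    for _ in range(20): u=d/(1+cal["k1"]*(u@u))
    T=cal["cam_to_world"]; return T[:3,3],T[:3,:3]@np.array([u[0],u[1],1])
def onz(cal,px,z):
    o,d=ray(cal,px); return o+d*(z-o[2])/d[2]
def proj(cal,P):
    T=np.linalg.inv(cal["cam_to_world"]);p=T[:3,:3]@np.asarray(P)+T[:3,3];u=p[:2]/p[2]
    u=u*(1+cal["k1"]*(u@u));K=cal["intrinsics"];return np.array([K[0,0]*u[0]+K[0,2],K[1,1]*u[1]+K[1,2]])
E
python3 - <<'E'
from h import *
np.set_printoptions(precision=4,suppress=True)
s=arm.get_calibration("side");c=arm.get_calibration("scene")
for n,cal,p,z in [("shelfL",s,(263.75,260.5),.1),("shelfR",s,(363.25,257.3),.1),("flapL",s,(281.2,193.1),.103),("flapR",s,(328,191.7),.103),
("mNL",s,(308.75,239.5),.128),("mNR",s,(343.25,236.5),.128),("mFL",s,(302.5,206.7),.128),("mFR",s,(335,204.5),.128),("dot",s,(322.5,220.3),.128),
("guideL",s,(263,218.1),.1),
("shelfR sc",c,(294.2,236),.1),("shelfL sc",c,(370.3,250.3),.1),("dot sc",c,(314.5,255.3),.128),("mNR sc",c,(306.3,237.5),.128),("mNL sc",c,(333.3,241.3),.128),
("passed",s,(308,364),.028),("driverhandle",s,(262,450),.01),("tip",s,(375,432),.01),("spool",s,(423,260),.05),("jar",s,(411,325),.048)]:
    print(n,onz(cal,p,z))
E
```

```text
shelfL [ 0.4733 -0.2195  0.1   ]
shelfR [ 0.641  -0.2198  0.1   ]
flapL [ 0.5092 -0.0122  0.103 ]
flapR [ 0.6033 -0.0111  0.103 ]
mNL [ 0.5493 -0.2023  0.128 ]
mNR [ 0.6082 -0.1968  0.128 ]
mFL [ 0.5456 -0.1019  0.128 ]
mFR [ 0.606  -0.0973  0.128 ]
dot [ 0.5779 -0.1472  0.128 ]
guideL [ 0.4725 -0.0944  0.1   ]
shelfR sc [ 0.6433 -0.2127  0.1   ]
shelfL sc [ 0.4753 -0.2146  0.1   ]
dot sc [ 0.5783 -0.1448  0.128 ]
mNR sc [ 0.6086 -0.1891  0.128 ]
mNL sc [ 0.5513 -0.1933  0.128 ]
passed [ 0.5364 -0.3814  0.028 ]
driverhandle [ 0.4661 -0.5066  0.01  ]
tip [ 0.6209 -0.4899  0.01  ]
spool [ 0.7647 -0.1723  0.05  ]
jar [ 0.7042 -0.3302  0.048 ]
```

```bash
cat >> h.py <<'E'
def R(deg,sgn):
    s,c=np.sin(np.radians(deg)),np.cos(np.radians(deg)); z=np.array([0,s,-c]);y=np.array([sgn,0,0.])
    return np.column_stack([np.cross(y,z),y,z])
E
python3 - <<'E'
from h import *
np.set_printoptions(precision=1,suppress=True)
for sg in (1,-1):
  for P in [(.578,-.15,.26),(.557,-.15,.111),(.557,-.25,.2),(.557,-.25,.111),(.557,-.02,.111)]:
    q=arm.solve_ik(P,R(30,sg)); print(sg,P,q if q is None else np.array(q))
E
```

```text
1 (0.578, -0.15, 0.26) [-34.6  31.5  71.2  24.4  94.9 -36.3]
1 (0.557, -0.15, 0.111) [-35.7  39.3  82.4  24.5  78.1 -45. ]
1 (0.557, -0.25, 0.2) [-42.3  37.7  69.1  21.8  94.2 -44.8]
1 (0.557, -0.25, 0.111) [-42.3  43.   73.4  21.8  85.2 -48.3]
1 (0.557, -0.02, 0.111) [-25.2  35.8  90.8  28.8  69.8 -39.3]
-1 (0.578, -0.15, 0.26) [-34.6  31.5  71.2  24.4  94.9 143.7]
-1 (0.557, -0.15, 0.111) [-35.7  39.3  82.4  24.5  78.1 135. ]
-1 (0.557, -0.25, 0.2) [-42.3  37.7  69.1  21.8  94.2 135.2]
-1 (0.557, -0.25, 0.111) [-42.3  43.   73.4  21.8  85.2 131.7]
-1 (0.557, -0.02, 0.111) [-25.2  35.8  90.8  28.8  69.8 140.7]
```

```bash
python3 - <<'E'
from h import *
np.set_printoptions(precision=4,suppress=True)
arm.move_l([.177,.599,.42],feed=.2)
arm.move_to([.578,-.22,.40],R(30,-1))
arm.move_l([.578,-.20,.27],feed=.15)
cal=arm.get_calibration("wrist")
im=arm.snapshot("wrist"); cv2.imwrite("pics/w1.png",im[:,:,::-1])
cv2.imwrite("pics/s1.png",arm.snapshot("side")[:,:,::-1])
np.save("w1.npy",cal["cam_to_world"])
print(arm.current_t(),arm.current_ee_pos(),arm.current_force(),cal["cam_to_world"])
E
```

```text
5.675 [ 0.5783 -0.2003  0.2709] [-0.0814  0.1917  0.0364] [[-1.     -0.0024  0.0013  0.5783]
 [-0.0007  0.6932  0.7208 -0.3547]
 [-0.0026  0.7208 -0.6932  0.3806]
 [ 0.      0.      0.      1.    ]]
```

View pics/w1.png

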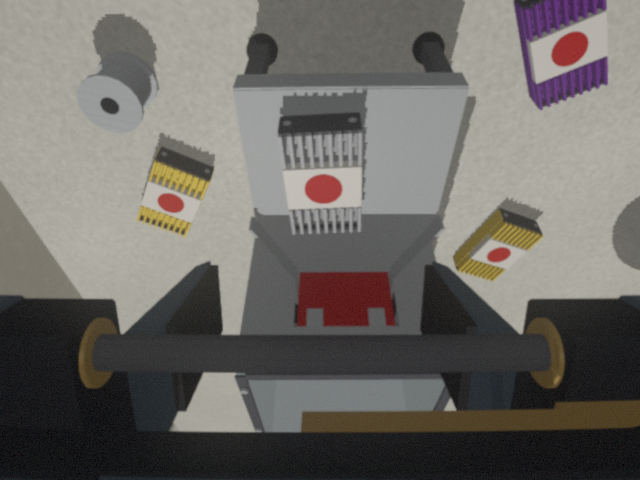

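View pics/s1.png

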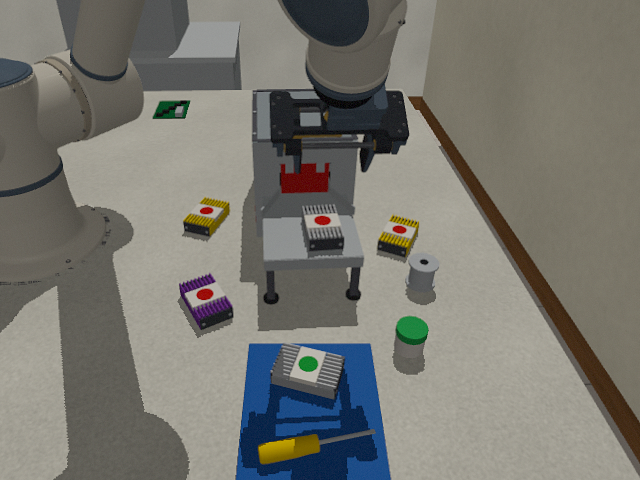

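```bash
python3 - <<'E'
from h import *
np.set_printoptions(precision=4,suppress=True)
im=cv2.imread("pics/w1.png");cv2.imwrite("pics/w1c.png",cv2.resize(im[60:340,220:480],None,fx=2.14,fy=2.14,interpolation=cv2.INTER_CUBIC))
s=arm.get_calibration("wrist")
for n,p,z in [("sR",(237,88),.1),("sL",(466,87),.1),("fR",(299,272),.103),("fL",(391,272),.103),("mNR",(281,138),.128),("mNL",(362,130),.128),("mFR",(291,234),.128),("mFL",(361,232),.128),("dot",(323,188),.128)]: print(n,onz(s,p,z))
E
```

```text
sR [ 0.6396 -0.2159  0.1   ]
sL [ 0.4747 -0.2174  0.1   ]
fR [ 0.6026 -0.0093  0.103 ]
fL [ 0.5039 -0.0096  0.103 ]
mNR [ 0.6075 -0.192   0.128 ]
mNL [ 0.5502 -0.1986  0.128 ]
mFR [ 0.6054 -0.0937  0.128 ]
mFL [ 0.5438 -0.0964  0.128 ]
dot [ 0.5774 -0.1461  0.128 ]
```

View pics/w1c.png

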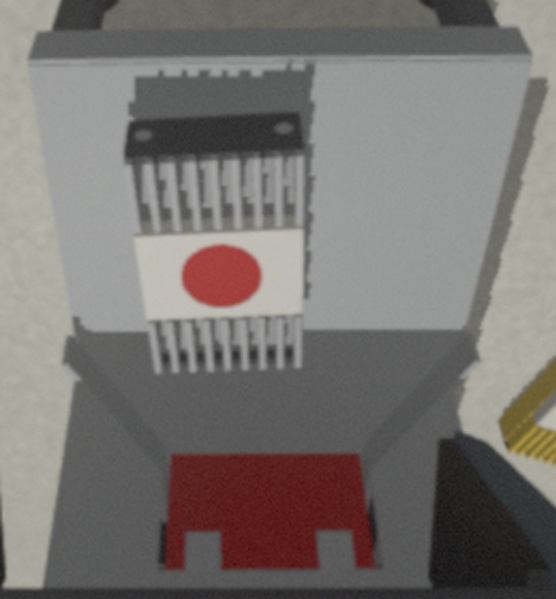

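```bash
python3 - <<'E'
from h import *
np.set_printoptions(precision=4,suppress=True)
arm.move_l([.577,-.15,.20],feed=.12)
arm.move_l([.577,-.15,.111],feed=.06)
print(arm.current_ee_pos(),arm.current_force())
for x in (.565,.555,.548,.5415):
    arm.move_l([x,-.15,.111],feed=.03); print(arm.current_ee_pos(),arm.current_force())
cv2.imwrite("pics/s2.png",arm.snapshot("side")[:,:,::-1])
cal=arm.get_calibration("wrist");cv2.imwrite("pics/w2.png",arm.snapshot("wrist")[:,:,::-1])
print(arm.current_t())
E
```

```text
[ 0.5772 -0.1501  0.1113] [ 0.3276 -0.3127  0.6845]
[ 0.5649 -0.1501  0.1111] [0.0686 0.0586 0.0296]
[ 0.5548 -0.15    0.111 ] [-0.6873  0.7598 -0.5137]
[ 0.5477 -0.15    0.111 ] [-0.6259 -0.8553 -0.4168]
[ 0.5412 -0.15    0.111 ] [ 0.0367  1.0686 -0.2881]
10.0583
```

View pics/w2.png

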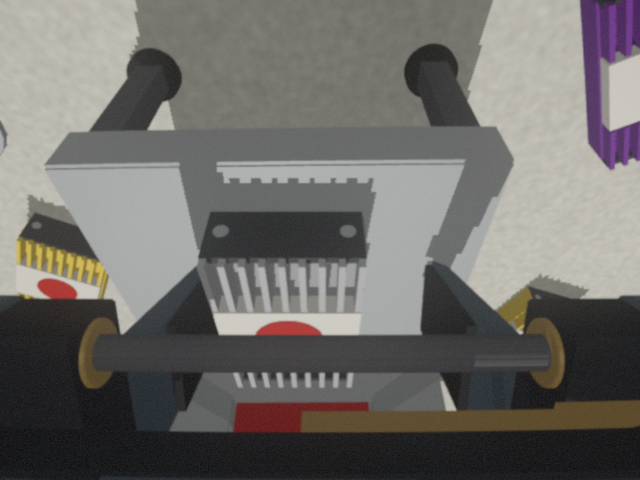

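View pics/s2.png

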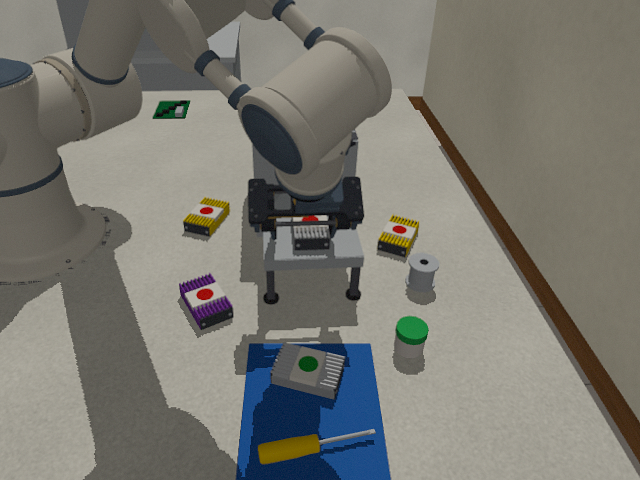

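```bash
python3 - <<'E'
from h import *
np.set_printoptions(precision=4,suppress=True)
cal=arm.get_calibration("wrist")
a=onz(cal,(200,262),.128);b=onz(cal,(368,260),.128);print(a,b,(a+b)/2)
arm.move_l([.548,-.15,.111],feed=.05)
arm.move_l([.548,-.15,.19],feed=.12)
arm.move_l([.556,-.255,.19],feed=.15)
arm.grip(.03)
arm.move_l([.556,-.255,.111],feed=.1)
cal=arm.get_calibration("wrist");cv2.imwrite("pics/w3.png",arm.snapshot("wrist")[:,:,::-1])
print(arm.current_t(),arm.current_ee_pos(),arm.current_width(),arm.current_force())
E
```

```text
[ 0.5839 -0.1945  0.128 ] [ 0.5253 -0.1957  0.128 ] [ 0.5546 -0.1951  0.128 ]
14.0167 [ 0.5563 -0.2553  0.1117] 0.02979864923240854 [-0.03   -0.4362 -0.6927]
```

View pics/w3.png

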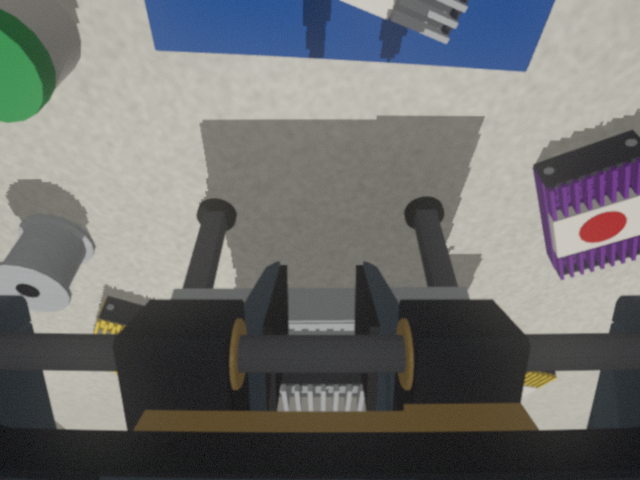

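```bash
python3 - <<'E'
from h import *
np.set_printoptions(precision=4,suppress=True)
arm.move_l([.556,-.22,.111],feed=.06); print(arm.current_ee_pos(),arm.current_force())
for y in (-.205,-.17,-.13,-.10):
    arm.move_l([.556,y,.111],feed=.05); print(arm.current_ee_pos(),arm.current_force())
cv2.imwrite("pics/s4.png",arm.snapshot("side")[:,:,::-1][120:300,220:420].repeat(3,0).repeat(3,1))
cv2.imwrite("pics/c4.png",arm.snapshot("scene")[:,:,::-1][200:400,180:420].repeat(3,0).repeat(3,1))
print(arm.current_t())
E
```

```text
[ 0.5561 -0.2201  0.111 ] [-0.0821  0.0976  0.5961]
[ 0.556  -0.2047  0.1111] [-0.2724 -0.4503 -0.0633]
[ 0.556 -0.17   0.111] [-0.4394  0.7547 -0.4664]
[ 0.556  -0.1301  0.111 ] [ 0.3394 -0.2305  0.3349]
[ 0.556  -0.0999  0.111 ] [ 0.9613  0.1669 -0.3958]
17.85
```

View pics/s4.png

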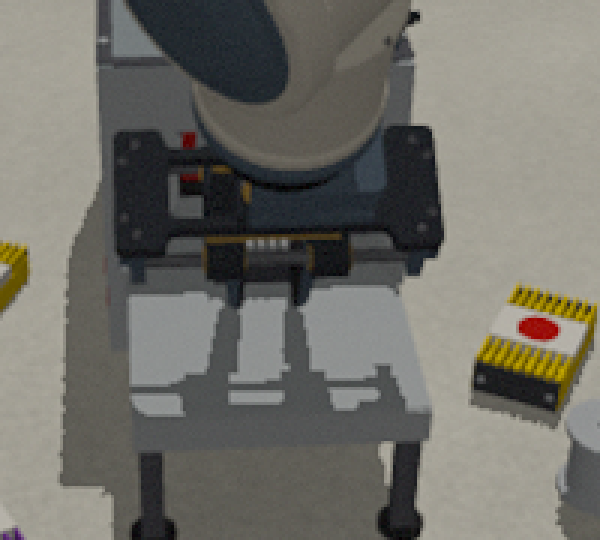

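View pics/c4.png

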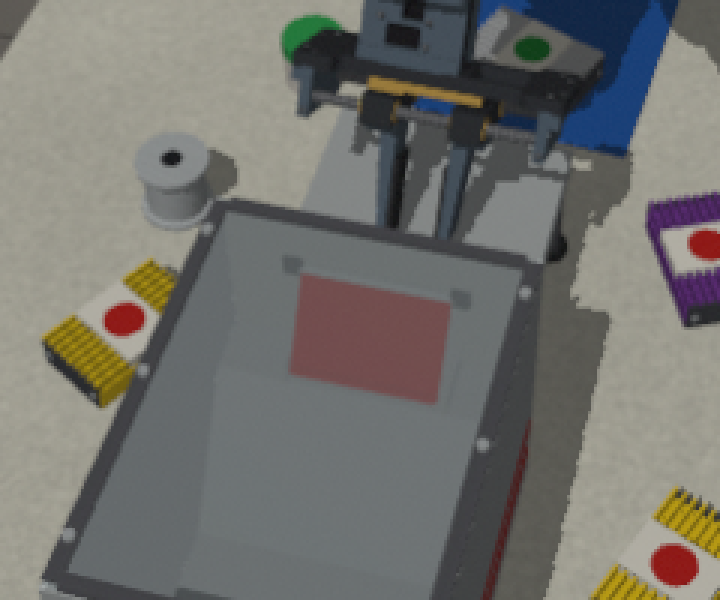

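```bash
python3 - <<'E'
from h import *
np.set_printoptions(precision=4,suppress=True)
for i,y in enumerate((-.075,-.055)):
    arm.move_l([.556,y,.111],feed=.05); print(arm.current_ee_pos(),arm.current_force())
    c=arm.snapshot("scene")[:,:,::-1][230:380,200:400]; cv2.imwrite(f"pics/c5{i}.png",c.repeat(3,0).repeat(3,1))
print(arm.current_t())
E
```

```text
[ 0.556  -0.0748  0.111 ] [ 0.3313 -1.0752  0.1014]
[ 0.556  -0.0547  0.111 ] [-0.0894  0.2186 -0.435 ]
19.15
```

View pics/c51.png

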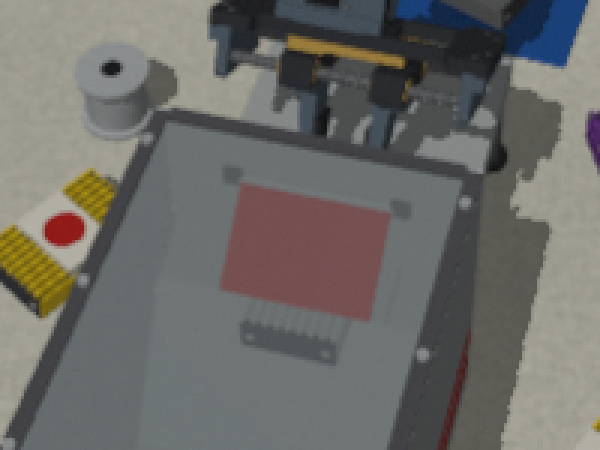

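The nose is through the mouth with the flap riding on it. I'll keep pushing slowly.

```bash
python3 - <<'E'
from h import *
np.set_printoptions(precision=4,suppress=True)
for i,y in enumerate((-.04,-.034,-.028)):
    arm.move_l([.556,y,.111],feed=.04); arm.sleep(.3); print(arm.current_ee_pos(),arm.current_force())
    c=arm.snapshot("scene")[:,:,::-1][230:380,200:400]; cv2.imwrite(f"pics/c6{i}.png",c.repeat(3,0).repeat(3,1))
print(arm.current_t())
E
```

```text
[ 0.556  -0.0401  0.111 ] [-0.9835  0.2905  1.1675]
[ 0.556  -0.0341  0.111 ] [-0.0406  0.0275  0.6933]
[ 0.556  -0.0281  0.111 ] [0.067  0.3103 0.3833]
21.325
```

View pics/c62.png

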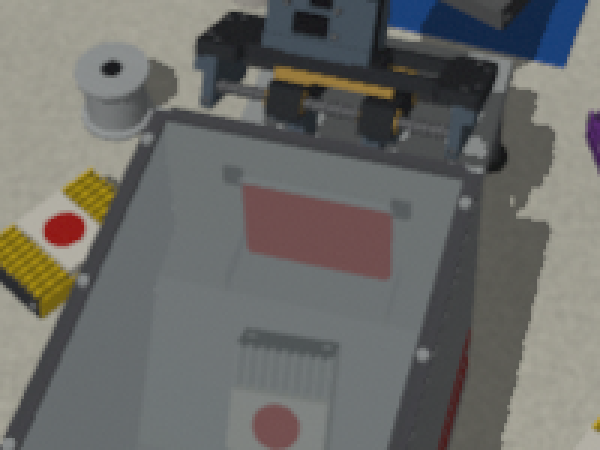

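The module has slid down inside and the flap hangs shut. I'll draw the fingers back and check.

```bash
python3 - <<'E'
from h import *
np.set_printoptions(precision=4,suppress=True)
arm.move_l([.556,-.16,.115],feed=.1)
arm.move_l([.556,-.25,.30],feed=.15)
arm.sleep(.5)
cv2.imwrite("pics/s7.png",arm.snapshot("side")[:,:,::-1]);cv2.imwrite("pics/c7.png",arm.snapshot("scene")[:,:,::-1])
print(arm.current_t(),arm.current_force())
E
```

```text
24.9167 [ 0.4257  0.1819 -0.3454]
```

View pics/s7.png

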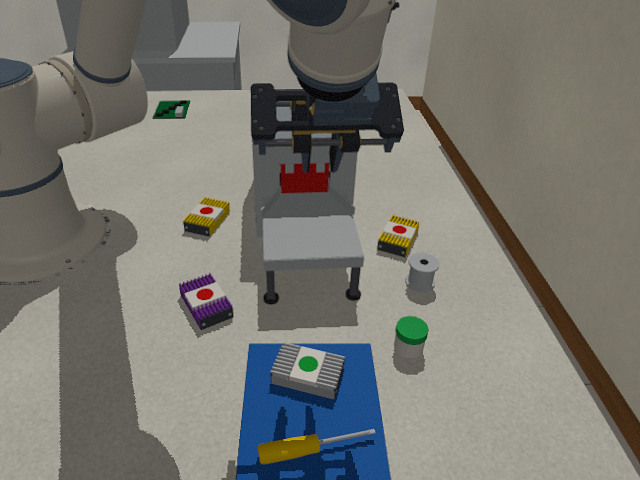

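View pics/c7.png

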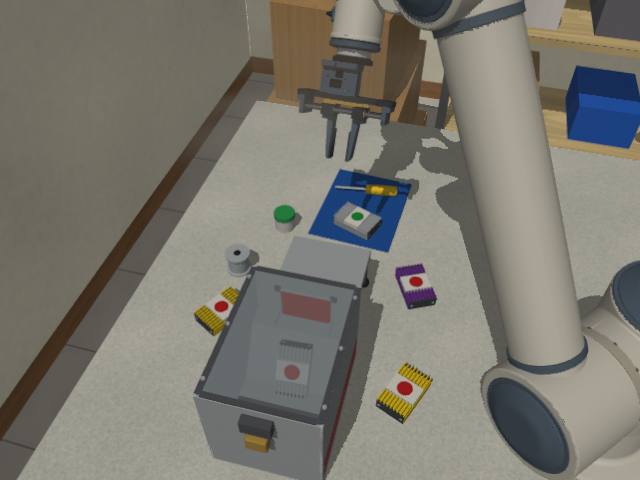

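```bash
python3 - <<'E'
from h import *
c=arm.get_calibration("scene")
for z in (.03,.05,.085,.11): print(z,[np.round(onz(c,p,z)-[.556,-.016,0],3)[:2] for p in ((292,372),(295,342),(292,398))])
im=cv2.imread("pics/c7.png");cv2.imwrite("pics/c7c.png",cv2.resize(im[320:420,220:350],None,fx=6,fy=6,interpolation=cv2.INTER_CUBIC))
E
```

```text
0.03 [array([0.007, 0.087]), array([0.021, 0.02 ]), array([-0.009,  0.139])]
0.05 [array([0.003, 0.098]), array([0.017, 0.033]), array([-0.013,  0.15 ])]
0.085 [array([-0.005,  0.118]), array([0.009, 0.055]), array([-0.02 ,  0.168])]
0.11 [array([-0.01 ,  0.133]), array([0.003, 0.071]), array([-0.025,  0.181])]
```

View pics/c7c.png

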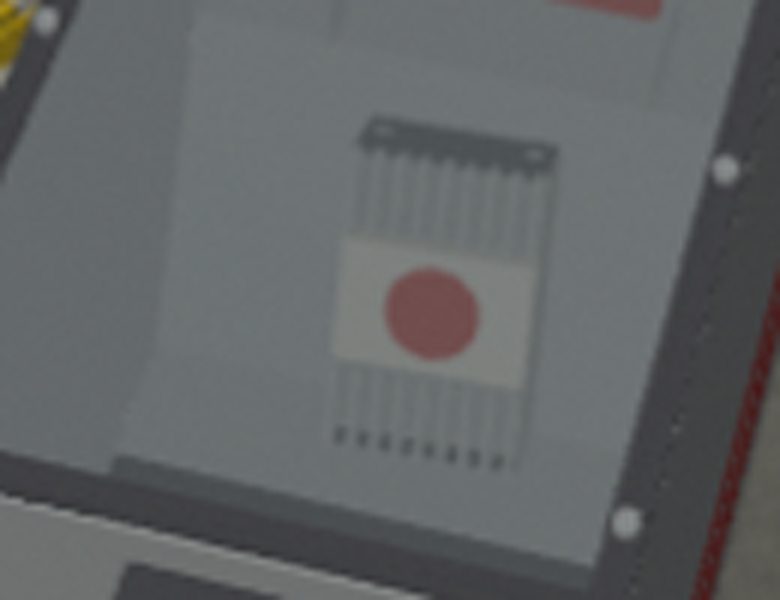

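```bash
python3 - <<'E'
from rig import arm
arm.sign_off()
E
```

```text
the job is handed in; nothing more can be done
```

The failed module is in the reject box and the job is handed in. I set the open fingers either side of the red-dot module and slid it about 20 mm sideways to square it with the mouth. With the fingers 30 mm apart and the tool tilted 30°, I then pushed from behind at about 0.05 m/s until it tipped off the sill. Finally I drew the fingers back clear.

**Last checks, about 25 s in:**
- **Shelf and flap:** the shelf is empty, and the flap is back at its starting pixels, hanging shut.
- **Module:** seen through the lid, it leans on the chute with its centre about 95–100 mm behind the mouth and an estimated 50–60 mm above the bench. It had not moved since the picture taken about 3.5 s earlier.
- **Other items:** the passed module, screwdriver, spool and jar look the same as at the start in both camera pictures.
- **Arm:** the fingers are clear and the force reading is near zero.

No check failed. I did not read the flap angle or wrist force during the push: the flap was judged from pictures, and force was read only after each move stopped, at most about 1.5 N.

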